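# Turn the row of spotlight heads round on its way to the carrier

### The arm

A 6-joint arm with a two-finger parallel gripper is mounted at the origin on the work surface. World frame = base frame: x ahead of the robot, y to its left, z up, the work surface at z = 0. Lengths are in m, angles in degrees, forces in N, time in s.
With the tool pointing down it reaches from about 0.4 to 0.825 m from the base axis. Payload 7 kg.
Tool frame: the origin (TCP) lies midway between the tips of the shut fingers; the grasp point (between the pads) lies 19 mm behind it; z points along the fingers, y is the line along which they close (so a half turn about z gives the same grasp; the last joint's range is limited). The gripper opens to 88 mm and grips with 3 to 60 N. Pads are 19 mm wide; open, the fingers measure 130 mm over their backs; the gripper's body (78 mm by 193 mm) begins 47 mm behind the grasp point.
Start: joints at [84.173, 20.546, 0.682, 0, -70.136, -16.507], TCP at [0.257, 0.624, 0.227] pointing down, gripper open.
Joint ranges: [-176.03, 176.03], [-82.01, 121.73], [-58.28, 71.71], [-173.87, 95.51], [-174.79, -0.11], [-173.66, 173.66]. Speed limits (degrees/s): [136.94, 136.94, 172.46, 180, 180, 180].

### API

Orientations are given as [roll, pitch, yaw] about the fixed x, y, z axes, in that order (R = Rz(yaw) Ry(pitch) Rx(roll)).
In Python, from plant import r gives the robot as it stands.
- The arm moves only by the tool carry_out, never from a script. Its argument "deltas" is a list of rows, each a list of 3 entries, a list of its own where there are three numbers: the opening, from 0 (shut) to 1 (fully open), then the shift along the tool's x, y, z in mm, then the turn, a rotation vector about the tool's x, y, z in rad. In form: [[gripper, [tx, ty, tz], [rx, ry, rz]], ...]. A call has 1 to 12 rows; each row is the pose to reach, as a shift and turn from the pose commanded when the call began, along the tool's axes at that moment; what a row does not reach only later rows make up. A row lasts 1/10 s, in which the tool goes at most 50 mm and 8.59 degrees, less where a joint would pass 70% of its speed; a pose out of reach is approached as far as the arm can. A call with a gripper value outside its range is refused whole. The fingers move at their own pace and stop on an object; "squeeze" is the grip in N (left out, the last holds). Time passes only in rows, so rows that repeat a pose let the fingers close. It gives the time, the measured TCP pose, the force, the opening and the grip force at its end, in the units of the state.
- r.get_state(): the state, without advancing time (a new reading comes with each control period).
- r.capture(name): name is "scene" or "top" or "wrist"; returns (picture, depth): 480x640x3 uint8, red, green, blue; 480x640 float32, m along the optical axis (not along the pixel's ray), 0 where there is no reading.
- r.get_calibration(name): a dict with "fov_y" (degrees; the focal length in pixels is half the picture's height over the tangent of half this angle, whatever the lens; pixels are square), "cx", "cy" (the principal point, pixels), "view" (4x4, takes a point from world to camera coordinates). Camera axes: x right, y down, z forward; pixel columns grow to the right and rows downward; lengths in m; the calibration is good to about 2 mm. A picture is of the moment at which its call begins: read the wrist's pose just before it. get_calibration takes no time and is no camera call; for the wrist camera it gives the pose at the moment of the call.
- r.close_job(): hands the job in; it is judged then, once.
The state is a dict: "time_s": time; "joints": joint angles; "qd": joint speeds; "joint_torque": joint torques, N m; "tcp_pos": TCP position; "eef_rot": TCP orientation; "contact_force": force on the tool from outside, world axes, zero at the start; "moment": the same for the moment, N m; "gripper_width": finger opening in m; "gripper_force": force on a finger pad.
Only numpy, scipy, OpenCV 4.12 (cv2) and the standard library are available. Lean on these libraries where they do the work, as an engineer would, in place of code of your own. Each camera call takes 0.05 s, during which the arm holds its last target. There are 200 camera calls.

### The job

The four spotlight heads standing in a row on the aluminium test board are tested; move them all to the empty blue carrier, one upright in each cup, in reverse order: the next station takes the carrier from the other end. The lamp at the left end of the test board goes into the right-hand end cup of the carrier, its neighbour into the cup next to that, and so on (left and right seen from the same side for both). Set each one down on the floor of its cup without dropping or toppling any.

Things in the scene. Friction and masses are not known exactly. Their poses are not given: they have to be found in the camera images.
- lamp_squat: Loose round spotlight head, white, black lens face on top, on a black foot 36 mm wide and 12 mm high. The shortest and thickest: a plain barrel of 52 mm diameter from the foot to the top, 60 mm tall in all, about 140 g. Origin: centre of the foot's underside; z up its axis; any yaw.
- lamp_flared: Loose round spotlight head, white, black lens face on top, on a black foot 36 mm wide and 12 mm high. Funnel-shaped: a cone that widens upwards from 28 mm (12 mm up) to 50 mm (43 mm up), then a straight collar of 50 mm diameter up to the top, 75 mm tall in all, about 130 g; grip it by the collar. Origin: centre of the foot's underside; z up its axis; any yaw.
- lamp_finned: Loose round spotlight head, white, black lens face on top, on a black foot 36 mm wide and 12 mm high. Has five thin cooling fins, 48 mm in diameter, between 16 and 51 mm above the underside, and above 55 mm a straight barrel of 40 mm diameter; 90 mm tall in all, about 170 g; grip it by the barrel. Origin: centre of the foot's underside; z up its axis; any yaw.
- lamp_slim: Loose round spotlight head, white, black lens face on top, on a black foot 36 mm wide and 12 mm high. The tallest and thinnest: a plain tube of 32 mm diameter from the foot to the top, 105 mm tall in all, about 120 g. Origin: centre of the foot's underside; z up its axis; any yaw.
- seat_a: One of four like black cups fixed in a row on the test board: 66 mm outside, 58 mm inside diameter, floor 3 mm thick, rim 9 mm above the board. Origin: centre of its underside (18 mm above the bench); axes parallel to the board's. Its place in the row varies. At the start it holds lamp_squat.
- seat_b: One of four like black cups fixed in a row on the test board: 66 mm outside, 58 mm inside diameter, floor 3 mm thick, rim 9 mm above the board. Origin: centre of its underside (18 mm above the bench); axes parallel to the board's. Its place in the row varies. At the start it holds lamp_flared.
- seat_c: One of four like black cups fixed in a row on the test board: 66 mm outside, 58 mm inside diameter, floor 3 mm thick, rim 9 mm above the board. Origin: centre of its underside (18 mm above the bench); axes parallel to the board's. Its place in the row varies. At the start it holds lamp_finned.
- seat_d: One of four like black cups fixed in a row on the test board: 66 mm outside, 58 mm inside diameter, floor 3 mm thick, rim 9 mm above the board. Origin: centre of its underside (18 mm above the bench); axes parallel to the board's. Its place in the row varies. At the start it holds lamp_slim.
- test_board: Source rack, full at the start: fixed aluminium bar 90 (x) by 320 (y) by 18 mm high. Origin: centre of its underside, on the bench; y along the row. Seat centres on its y axis at -108, -36, 36, 108 mm. Stands nearer to the robot than the carrier, or farther; both rows run left to right within 0.18 rad, y to the robot's left.
- carrier: Target rack, empty: fixed blue bar 90 (x) by 360 (y) by 18 mm high, end grips 40 mm high. Origin: centre of its underside, on the bench; y along the row, to the robot's left. Four black cups like the seats (58 mm inside) on its y axis at -108, -36, 36, 108 mm; cup floors 21, rims 27 mm above the bench. A lamp from +108 on the test board belongs at -108 here, +36 at -36, and so on.
There are look-alikes about, which are no part of the job. What is shaped like the lamp_squat but turquoise is not meant.

How it is judged:
By the outcome, as a careful person would: the job done as asked, in the order asked, and still so for the second after the job is handed in, with the robot touching nothing.
It also fails if it takes over 96 s, if anything falls off the work surface, if the arm or the gripper's body presses on something with over 40 N, if the wrist force passes 120 N, or if a joint passes its speed limit or range.

## Working session

There is one attempt and no reset: what is moved stays moved. The work goes in short steps, Python scripts to look and compute and a tool call to move; the robot and the scene stay as the last step left them, time stands still between calls to the robot, and variables do not carry over. Pictures are saved under pics/ and viewed, at most 14 in all, crops included, and the job is handed in when it is done.

Besides the shell and the picture viewer there is one more tool, called by a JSON object that holds its "api" and its "payload". carry_out: Moves the arm, as the interface text tells. Its arguments: {"type":"object","properties":{"deltas":{"type":"array"},"squeeze":{"type":"number"}},"required":["deltas"]}

```bash
mkdir -p pics; ls; python3 - <<'E'
from plant import r
import cv2, numpy as np
print(r.get_state())
for n in ("top","scene"):
    im,d=r.capture(n); np.savez(f"pics/{n}0.npz",im=im,d=d,**{k:np.array(v) for k,v in r.get_calibration(n).items()})
    cv2.imwrite(f"pics/{n}0.png",im[:,:,::-1]); print(r.get_calibration(n))
E
```

```text
pics
{'time_s': 0.0, 'joints': array([ 8.41713521e+01,  2.05924161e+01,  6.32748627e-01, -2.07467629e-02,
       -7.01351490e+01, -1.65068345e+01]), 'qd': array([ 0.02638029, -0.04824006,  0.05953648,  0.03438712, -0.02728906,
       -0.08759244]), 'joint_torque': array([ 4.19389371e-04, -5.82715809e+01,  2.93070495e+01,  6.99703753e+00,
        6.97188894e-03, -1.59509377e-04]), 'tcp_pos': array([0.25635481, 0.62388878, 0.22560185]), 'eef_rot': array([ 1.79903549e+02, -8.24365124e-03, -2.23425414e+01]), 'contact_force': array([-0.2286316 ,  0.31039869, -0.53480257]), 'moment': array([-0.0299221 ,  0.04071554,  0.01446867]), 'gripper_force': 0.0, 'gripper_width': 0.08758923417428467}
{'fov_y': 55.91781481072579, 'cx': 322.6078261261812, 'cy': 240.54955569531398, 'view': array([[-0.01307295, -0.99990128,  0.00515059, -0.02249312],
       [-0.99893187,  0.01283162, -0.04438989,  0.49038515],
       [ 0.04431942, -0.00572539, -0.99900101,  0.73368422],
       [ 0.        ,  0.        ,  0.        ,  1.        ]])}
{'fov_y': 42.98820325452242, 'cx': 314.18473939824787, 'cy': 242.92491318691916, 'view': array([[ 0.77726838,  0.62896899,  0.01587043, -0.3694526 ],
       [ 0.50855859, -0.61321618, -0.60442872, -0.23280601],
       [-0.37043492,  0.47787438, -0.79650113,  1.13817091],
       [ 0.        ,  0.        ,  0.        ,  1.        ]])}
```

View pics/top0.png

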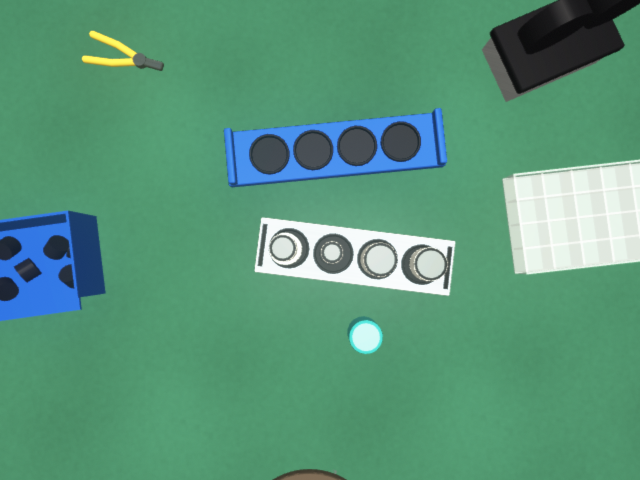

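View pics/scene0.png

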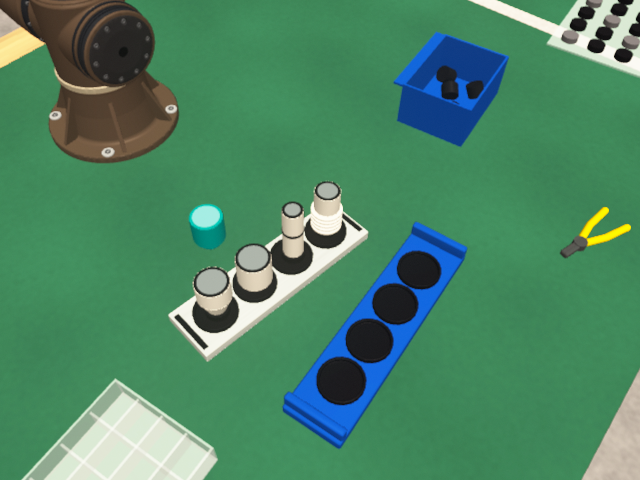

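The top view has +x up and +y to the left. The test board is the nearer rack. From left to right it holds finned (282,247), slim (332,253), squat (379,259) and flared (430,263). The empty carrier cups are at (269,154), (313,150), (357,146) and (400,142), and the turquoise decoy is at (366,337).

```bash
cat > h.py <<'E'
import numpy as np, cv2
def cloud(im,d,c):
    f=240/np.tan(np.radians(float(c['fov_y']))/2); v,u=np.mgrid[:480,:640]
    P=np.stack([(u-c['cx'])/f*d,(v-c['cy'])/f*d,d],-1).reshape(-1,3)
    V=np.array(c['view']); return ((P-V[:3,3])@V[:3,:3]).reshape(480,640,3)
def ray(px,z,c):
    f=240/np.tan(np.radians(float(c['fov_y']))/2); V=np.array(c['view'])
    o=-V[:3,:3].T@V[:3,3]; q=V[:3,:3].T@np.array([(px[0]-c['cx'])/f,(px[1]-c['cy'])/f,1])
    return o+q*(z-o[2])/q[2]
E
python3 - <<'E'
from h import *
c=np.load('pics/top0.npz'); im,d=c['im'],c['d']; W=cloud(im,d,c); Z=W[...,2]
g=lambda u,v:W[v,u].round(3)
print('bench',g(300,400),'decoy',g(366,337))
for n,u,v,h in (('finned',282,247,111),('slim',332,253,126),('squat',379,259,81),('flared',430,263,96)):
    m=((abs(Z-Z[v,u])<.006)&(d>0)).astype(np.uint8); _,l=cv2.connectedComponents(m); k=(l==l[v,u])
    (x,y),R=cv2.minEnclosingCircle(np.argwhere(k)[:,::-1].astype(np.float32))
    p=ray((x,y),h/1000,c); p2=ray((x+R,y),h/1000,c)
    print(n,'z',Z[v,u].round(4),'n',k.sum(),(x,y),'pos',p.round(4),'diam',2*np.linalg.norm(p2-p).round(4),'mean',W[k].mean(0).round(4))
hsv=cv2.cvtColor(im,cv2.COLOR_RGB2HSV); dark=(hsv[...,2]<90).astype(np.uint8)
n,l,s,ce=cv2.connectedComponentsWithStats(dark)
P=[]
for u,v in ((269,154),(313,150),(357,146),(400,142)):
    i=l[v,u]; p=ray(ce[i],.021,c); P.append(p); print('cup',s[i],ce[i].round(1),p.round(4),Z[v,u].round(4))
P=np.array(P); ax=P[0]-P[3]; print('pitch',np.linalg.norm(np.diff(P,axis=0),axis=1),'yaw',np.degrees(np.arctan2(-ax[0],ax[1])))
E
```

```text
bench [ 0.228  0.012 -0.001] decoy [ 0.34  -0.093  0.06 ]
finned z 0.1113 n 600 (282.19232177734375, 247.5) pos [0.4764 0.0294 0.111 ] diam 0.0396 mean [0.4764 0.0293 0.1113]
slim z 0.1262 n 398 (331.4328308105469, 251.85821533203125) pos [ 0.469  -0.0403  0.126 ] diam 0.0314 mean [ 0.4689 -0.0402  0.1262]
squat z 0.083 n 933 (379.708740234375, 259.193603515625) pos [ 0.458  -0.1132  0.081 ] diam 0.0518 mean [ 0.4581 -0.1132  0.0814]
flared z 0.096 n 929 (429.7105407714844, 263.6052551269531) pos [ 0.4507 -0.184   0.096 ] diam 0.051 mean [ 0.4506 -0.1839  0.0964]
cup [ 250  135   39   39 1183] [269.1 153.9] [0.6328 0.057  0.021 ] 0.0213
cup [ 294  131   38   39 1175] [312.8 149.7] [ 0.6389 -0.0147  0.021 ] 0.0196
cup [ 338  126   39   40 1183] [356.6 145.5] [ 0.645  -0.0866  0.021 ] 0.0193
cup [ 381  122   39   39 1193] [400.3 141.3] [ 0.651  -0.1586  0.021 ] 0.02
pitch [0.07200477 0.07217487 0.07218257] yaw 4.828750205283141
```

All sizes, heights and pitches match what they must be: lamp tops are within 1–2 mm and cup pitch is 72 mm. I'll use tool yaw −90°, so the fingers close along world x, across the rows. That makes tool x = −Y, tool y = −X and tool z = −Z.

```bash
python3 - <<'E'
from h import *
c=np.load('pics/top0.npz'); W=cloud(c['im'],c['d'],c); print('bin top z',np.nanmax(W[200:330,:110,2]))
y=np.radians(-22.34); X=np.array([np.cos(y),np.sin(y)]); Y=np.array([np.sin(y),-np.cos(y)])
D=np.array([.4764,.0294])-[.257,.624]; print(D@X,D@Y)
E
```

```text
bin top z 0.7548352670747118
0.42894148183832853 0.4665776732317341
```

{"api": "carry_out", "payload": {"deltas": [[1,[12,13,0],[0,0,0]],[1,[30,33,0],[0,0,0]],[1,[52,57,0],[0,0,0]],[1,[76,83,0],[0,0,0]],[1,[100,109,0],[0,0,0]],[1,[124,135,0],[0,0,0]],[1,[148,161,0],[0,0,0]],[1,[172,187,0],[0,0,0]],[1,[190,207,0],[0,0,0]],[1,[202,220,0],[0,0,0]],[1,[210,228,0],[0,0,0]],[1,[214,233,0],[0,0,0]]], "squeeze": 20}}

```text
time_s: 1.3
tcp_pos: [0.3662, 0.3271, 0.2265]
eef_rot: [-180.0, 0.0, -22.4]
contact_force: [0.4, 0.6, -0.3]
gripper_width: 0.0876
gripper_force: 0.0
```

{"api": "carry_out", "payload": {"deltas": [[1,[12,13,0],[0,0,0.1]],[1,[32,35,0],[0,0,0.21]],[1,[56,61,0],[0,0,0.33]],[1,[80,87,0],[0,0,0.45]],[1,[104,113,0],[0,0,0.57]],[1,[128,139,0],[0,0,0.69]],[1,[152,165,0],[0,0,0.81]],[1,[176,191,0],[0,0,0.93]],[1,[195,212,0],[0,0,1.05]],[1,[207,225,0],[0,0,1.15]],[1,[215,233.6,0],[0,0,1.181]],[1,[215,233.6,0],[0,0,1.181]]]}}

```text
time_s: 2.5
tcp_pos: [0.4765, 0.0293, 0.2263]
eef_rot: [180.0, -0.0, -90.0]
contact_force: [-0.1, 0.5, -0.9]
gripper_width: 0.0877
gripper_force: 0.0
```

```bash
python3 - <<'E'
from plant import r
import cv2
im,d=r.capture("wrist"); cv2.imwrite("pics/w1.png",im[:,:,::-1])
s=r.get_state(); print(s['tcp_pos'],s['eef_rot'],s['joints'])
E
```

```text
[0.47626004 0.02979788 0.22630665] [ 1.79974788e+02 -7.44004108e-03 -8.99317790e+01] [ 2.72750913e+01  1.61139604e+00 -2.33711802e+01 -5.41592946e-03
 -6.50432482e+01 -2.72045857e+01]
```

View pics/w1.png

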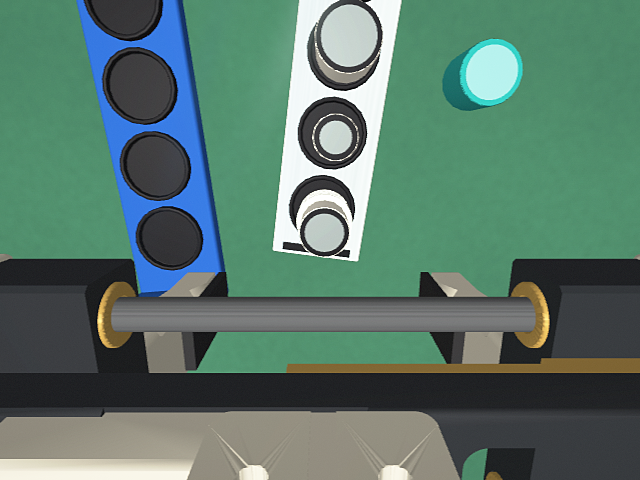

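The wrist view shows the finned lamp at (325,232), centred between the fingers across the row. The other lamps lie beyond it up the picture, and the carrier is on the left. Next I descend.

{"api": "carry_out", "payload": {"deltas": [[1,[0,0,12],[0,0,0]],[1,[0,0,35],[0,0,0]],[1,[0,0,60],[0,0,0]],[1,[0,0,85],[0,0,0]],[1,[0,0,110],[0,0,0]],[1,[0,0,128],[0,0,0]],[1,[0,0,140],[0,0,0]],[1,[0,0,147],[0,0,0]],[1,[0,0,150],[0,0,0]],[1,[0,0,150],[0,0,0]]]}}

```text
time_s: 3.55
tcp_pos: [0.4759, 0.0301, 0.0764]
eef_rot: [180.0, -0.0, -89.9]
contact_force: [1.3, -0.2, -0.6]
gripper_width: 0.0876
gripper_force: 0.0
```

{"api": "carry_out", "payload": {"deltas": [[0.6,[0,0,0],[0,0,0]],[0.5,[0,0,0],[0,0,0]],[0.4,[0,0,0],[0,0,0]],[0.3,[0,0,0],[0,0,0]],[0.3,[0,0,0],[0,0,0]],[0.3,[0,0,0],[0,0,0]],[0.3,[0,0,0],[0,0,0]],[0.3,[0,0,0],[0,0,0]]]}}

```text
time_s: 4.35
tcp_pos: [0.4761, 0.0297, 0.0766]
eef_rot: [-180.0, -0.0, -90.0]
contact_force: [-0.5, 0.7, 0.8]
gripper_width: 0.0398
gripper_force: 20.0
```

{"api": "carry_out", "payload": {"deltas": [[0.3,[0,0,-4],[0,0,0]],[0.3,[0,0,-14],[0,0,0]],[0.3,[0,0,-32],[0,0,0]],[0.3,[0,0,-54],[0,0,0]],[0.3,[0,0,-78],[0,0,0]],[0.3,[0,0,-100],[0,0,0]],[0.3,[0,0,-114],[0,0,0]],[0.3,[0,0,-120],[0,0,0]],[0.3,[0,0,-120],[0,0,0]]]}}

```text
time_s: 5.25
tcp_pos: [0.4763, 0.0299, 0.1976]
eef_rot: [-179.9, 0.1, -90.0]
contact_force: [-0.7, 0.3, -1.2]
gripper_width: 0.0396
gripper_force: 20.0
```

{"api": "carry_out", "payload": {"deltas": [[0.3,[6,-5,0],[0,0,0]],[0.3,[18,-16,0],[0,0,0]],[0.3,[36,-33,0],[0,0,0]],[0.3,[58,-54,0],[0,0,0]],[0.3,[82,-76,0],[0,0,0]],[0.3,[106,-98,0],[0,0,0]],[0.3,[130,-121,0],[0,0,0]],[0.3,[152,-141,0],[0,0,0]],[0.3,[170,-158,0],[0,0,0]],[0.3,[182,-169,0],[0,0,0]],[0.3,[188,-174.5,0],[0,0,0]],[0.3,[188,-174.5,0],[0,0,0]]]}}

```text
time_s: 6.45
tcp_pos: [0.6503, -0.1593, 0.1948]
eef_rot: [179.9, -0.0, -90.1]
contact_force: [-0.4, 1.2, -1.5]
gripper_width: 0.0394
gripper_force: 20.0
```

```bash
python3 - <<'E'
from plant import r
import cv2
im,d=r.capture("scene"); cv2.imwrite("pics/s1.png",im[:,:,::-1])
s=r.get_state(); print(s['tcp_pos'],s['gripper_width'],s['gripper_force'],s['contact_force'])
E
```

```text
[ 0.64998569 -0.15855292  0.19524718] 0.03970048174219943 19.996566474437714 [-0.35547279  0.46000534 -1.18926785]
```

View pics/s1.png

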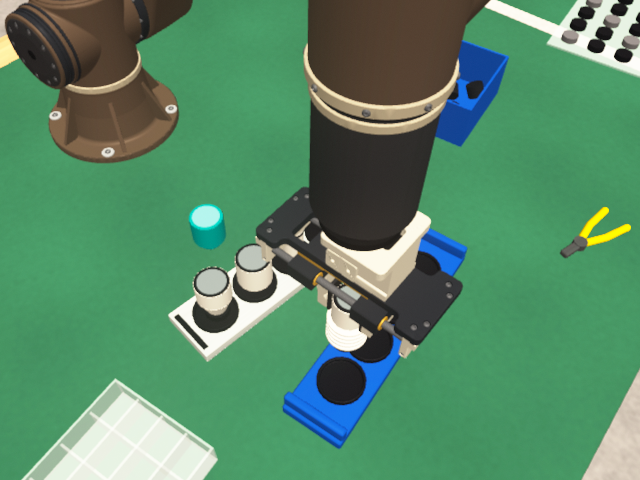

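The lamp hangs upright at about (348,325), above the right-hand end cup. I lower it, going slowly near the floor.

{"api": "carry_out", "payload": {"deltas": [[0.3,[0,0,6],[0,0,0]],[0.3,[0,0,18],[0,0,0]],[0.3,[0,0,36],[0,0,0]],[0.3,[0,0,56],[0,0,0]],[0.3,[0,0,76],[0,0,0]],[0.3,[0,0,92],[0,0,0]],[0.3,[0,0,103],[0,0,0]],[0.3,[0,0,110],[0,0,0]],[0.3,[0,0,114],[0,0,0]],[0.3,[0,0,116],[0,0,0]],[0.3,[0,0,117],[0,0,0]],[0.3,[0,0,118],[0,0,0]]]}}

```text
time_s: 7.7
tcp_pos: [0.6509, -0.1583, 0.0791]
eef_rot: [-179.9, -0.0, -90.0]
contact_force: [0.5, 0.2, -1.9]
gripper_width: 0.0396
gripper_force: 20.0
```

{"api": "carry_out", "payload": {"deltas": [[0.3,[0,0,0.5],[0,0,0]],[0.3,[0,0,1],[0,0,0]],[0.3,[0,0,1],[0,0,0]]]}}

```text
time_s: 8.0
tcp_pos: [0.6505, -0.1583, 0.0776]
eef_rot: [-180.0, 0.0, -90.0]
contact_force: [0.4, -0.0, -1.7]
gripper_width: 0.0396
gripper_force: 20.0
```

{"api": "carry_out", "payload": {"deltas": [[0.3,[0,0,0.5],[0,0,0]],[0.3,[0,0,1],[0,0,0]],[0.3,[0,0,1],[0,0,0]]]}}

```text
time_s: 8.3
tcp_pos: [0.6506, -0.1583, 0.0766]
eef_rot: [-180.0, -0.0, -90.0]
contact_force: [-0.2, -0.5, -1.5]
gripper_width: 0.0395
gripper_force: 20.0
```

{"api": "carry_out", "payload": {"deltas": [[0.3,[0,0,0.5],[0,0,0]],[0.3,[0,0,1],[0,0,0]],[0.3,[0,0,1],[0,0,0]]]}}

```text
time_s: 8.6
tcp_pos: [0.6506, -0.1584, 0.0766]
eef_rot: [-180.0, -0.0, -90.0]
contact_force: [-2.8, 1.4, 6.4]
gripper_width: 0.04
gripper_force: 20.0
```

{"api": "carry_out", "payload": {"deltas": [[0.55,[0,0,-0.5],[0,0,0]],[0.7,[0,0,-0.5],[0,0,0]],[1,[0,0,-0.5],[0,0,0]],[1,[0,0,-0.5],[0,0,0]],[1,[0,0,-10],[0,0,0]],[1,[0,0,-30],[0,0,0]],[1,[0,0,-55],[0,0,0]],[1,[0,0,-80],[0,0,0]],[1,[0,0,-105],[0,0,0]],[1,[0,0,-122],[0,0,0]],[1,[0,0,-130],[0,0,0]],[1,[0,0,-130],[0,0,0]]]}}

```text
time_s: 9.8
tcp_pos: [0.6511, -0.1583, 0.2071]
eef_rot: [-179.9, -0.0, -90.0]
contact_force: [-0.1, -0.1, -0.8]
gripper_width: 0.0877
gripper_force: 0.0
```

{"api": "carry_out", "payload": {"deltas": [[1,[-4,6,0],[0,0,0]],[1,[-12,18,0],[0,0,0]],[1,[-24,38,0],[0,0,0]],[1,[-40,62,0],[0,0,0]],[1,[-56,86,0],[0,0,0]],[1,[-72,111,0],[0,0,0]],[1,[-88,136,0],[0,0,0]],[1,[-102,157,0],[0,0,0]],[1,[-112,173,0],[0,0,0]],[1,[-118.3,181.9,0],[0,0,0]],[1,[-118.3,181.9,0],[0,0,0]]]}}

```text
time_s: 10.9
tcp_pos: [0.4674, -0.0395, 0.2052]
eef_rot: [180.0, 0.0, -89.9]
contact_force: [0.1, 0.1, -0.2]
gripper_width: 0.088
gripper_force: 0.0
```

```bash
python3 - <<'E'
from plant import r
import cv2
im,d=r.capture("wrist"); cv2.imwrite("pics/w2.png",im[:,:,::-1])
E
```

```text
(no output)
```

View pics/w2.png

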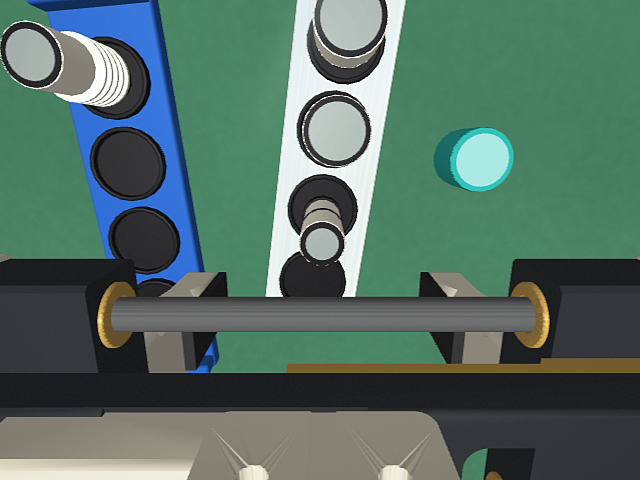

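The finned lamp stands upright in the far end cup (foot near (115,80)). The slim lamp is at (322,242), centred between the fingers. I pick the slim one next.

{"api": "carry_out", "payload": {"deltas": [[1,[0,0,12],[0,0,0]],[1,[0,0,35],[0,0,0]],[1,[0,0,60],[0,0,0]],[1,[0,0,85],[0,0,0]],[1,[0,0,106],[0,0,0]],[1,[0,0,120],[0,0,0]],[1,[0,0,130],[0,0,0]],[1,[0,0,134],[0,0,0]],[1,[0,0,134],[0,0,0]]]}}

```text
time_s: 11.85
tcp_pos: [0.4685, -0.0403, 0.0709]
eef_rot: [179.9, -0.0, -90.0]
contact_force: [-0.5, -0.4, -0.7]
gripper_width: 0.0874
gripper_force: 0.0
```

{"api": "carry_out", "payload": {"deltas": [[0.6,[0,0,0],[0,0,0]],[0.5,[0,0,0],[0,0,0]],[0.4,[0,0,0],[0,0,0]],[0.3,[0,0,0],[0,0,0]],[0.2,[0,0,0],[0,0,0]],[0.2,[0,0,0],[0,0,0]],[0.2,[0,0,0],[0,0,0]],[0.2,[0,0,0],[0,0,0]],[0.2,[0,0,0],[0,0,0]]]}}

```text
time_s: 12.75
tcp_pos: [0.4686, -0.04, 0.0715]
eef_rot: [180.0, -0.0, -90.0]
contact_force: [-0.9, 0.5, 0.8]
gripper_width: 0.0317
gripper_force: 20.0
```

{"api": "carry_out", "payload": {"deltas": [[0.2,[0,0,-4],[0,0,0]],[0.2,[0,0,-14],[0,0,0]],[0.2,[0,0,-32],[0,0,0]],[0.2,[0,0,-54],[0,0,0]],[0.2,[0,0,-78],[0,0,0]],[0.2,[0,0,-100],[0,0,0]],[0.2,[0,0,-114],[0,0,0]],[0.2,[0,0,-120],[0,0,0]],[0.2,[0,0,-120],[0,0,0]]]}}

```text
time_s: 13.65
tcp_pos: [0.4689, -0.0399, 0.1925]
eef_rot: [-179.9, 0.0, -90.0]
contact_force: [-0.6, 0.6, -2.1]
gripper_width: 0.0318
gripper_force: 20.0
```

{"api": "carry_out", "payload": {"deltas": [[0.2,[1,-5,0],[0,0,0]],[0.2,[4,-16,0],[0,0,0]],[0.2,[9,-33,0],[0,0,0]],[0.2,[14,-54,0],[0,0,0]],[0.2,[20,-76,0],[0,0,0]],[0.2,[26,-98,0],[0,0,0]],[0.2,[32,-121,0],[0,0,0]],[0.2,[37,-141,0],[0,0,0]],[0.2,[42,-158,0],[0,0,0]],[0.2,[45,-170,0],[0,0,0]],[0.2,[46.3,-176,0],[0,0,0]],[0.2,[46.3,-176,0],[0,0,0]]]}}

```text
time_s: 14.85
tcp_pos: [0.6449, -0.0865, 0.1905]
eef_rot: [179.9, -0.0, -90.0]
contact_force: [-0.6, 0.3, -1.4]
gripper_width: 0.0317
gripper_force: 20.0
```

{"api": "carry_out", "payload": {"deltas": [[0.2,[0,0,6],[0,0,0]],[0.2,[0,0,18],[0,0,0]],[0.2,[0,0,36],[0,0,0]],[0.2,[0,0,56],[0,0,0]],[0.2,[0,0,76],[0,0,0]],[0.2,[0,0,92],[0,0,0]],[0.2,[0,0,104],[0,0,0]],[0.2,[0,0,112],[0,0,0]],[0.2,[0,0,116],[0,0,0]],[0.2,[0,0,118],[0,0,0]],[0.2,[0,0,119],[0,0,0]],[0.2,[0,0,119],[0,0,0]]]}}

```text
time_s: 16.05
tcp_pos: [0.645, -0.0863, 0.0731]
eef_rot: [-179.9, 0.0, -90.0]
contact_force: [-0.3, -0.3, -1.4]
gripper_width: 0.0317
gripper_force: 20.0
```

{"api": "carry_out", "payload": {"deltas": [[0.2,[0,0,0.5],[0,0,0]],[0.2,[0,0,1],[0,0,0]],[0.2,[0,0,1],[0,0,0]],[0.2,[0,0,1],[0,0,0]]]}}

```text
time_s: 16.45
tcp_pos: [0.6447, -0.0863, 0.0716]
eef_rot: [-180.0, 0.0, -90.0]
contact_force: [-0.2, 0.3, -1.1]
gripper_width: 0.0318
gripper_force: 20.0
```

{"api": "carry_out", "payload": {"deltas": [[0.2,[0,0,0.5],[0,0,0]],[0.2,[0,0,1],[0,0,0]],[0.2,[0,0,1],[0,0,0]]]}}

```text
time_s: 16.75
tcp_pos: [0.6447, -0.0863, 0.0716]
eef_rot: [-180.0, -0.0, -90.0]
contact_force: [-2.6, 0.6, 6.1]
gripper_width: 0.0316
gripper_force: 20.0
```

{"api": "carry_out", "payload": {"deltas": [[0.45,[0,0,-0.5],[0,0,0]],[0.6,[0,0,-0.5],[0,0,0]],[1,[0,0,-0.5],[0,0,0]],[1,[0,0,-0.5],[0,0,0]],[1,[0,0,-0.5],[0,0,0]],[1,[0,0,-14],[0,0,0]],[1,[0,0,-40],[0,0,0]],[1,[0,0,-68],[0,0,0]],[1,[0,0,-96],[0,0,0]],[1,[0,0,-118],[0,0,0]],[1,[0,0,-130],[0,0,0]],[1,[0,0,-130],[0,0,0]]]}}

```text
time_s: 17.95
tcp_pos: [0.6456, -0.0863, 0.2031]
eef_rot: [-179.8, 0.0, -90.0]
contact_force: [-0.5, -0.1, -0.2]
gripper_width: 0.0876
gripper_force: 0.0
```

{"api": "carry_out", "payload": {"deltas": [[1,[1,6,0],[0,0,0]],[1,[3,18,0],[0,0,0]],[1,[6,38,0],[0,0,0]],[1,[9,62,0],[0,0,0]],[1,[12,87,0],[0,0,0]],[1,[16,113,0],[0,0,0]],[1,[20,139,0],[0,0,0]],[1,[23,161,0],[0,0,0]],[1,[25,178,0],[0,0,0]],[1,[26.6,187,0],[0,0,0]],[1,[26.6,187,0],[0,0,0]]]}}

```text
time_s: 19.05
tcp_pos: [0.4561, -0.1131, 0.2003]
eef_rot: [180.0, 0.0, -90.0]
contact_force: [1.1, 0.0, 0.3]
gripper_width: 0.0877
gripper_force: 0.0
```

```bash
python3 - <<'E'
from plant import r
import cv2
im,d=r.capture("wrist"); cv2.imwrite("pics/w3.png",im[:,:,::-1])
E
```

```text
(no output)
```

View pics/w3.png

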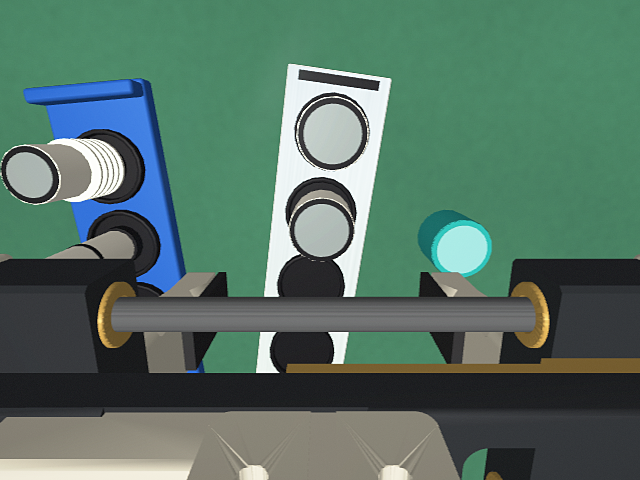

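The slim and finned lamps both stand in the carrier. The squat lamp is centred at (322,230), and the decoy at (460,248) is clear of the finger, by 27 mm by calculation. I descend on the squat lamp.

{"api": "carry_out", "payload": {"deltas": [[1,[0,0,12],[0,0,0]],[1,[0,0,35],[0,0,0]],[1,[0,0,60],[0,0,0]],[1,[0,0,85],[0,0,0]],[1,[0,0,110],[0,0,0]],[1,[0,0,132],[0,0,0]],[1,[0,0,147],[0,0,0]],[1,[0,0,156],[0,0,0]],[1,[0,0,159],[0,0,0]],[1,[0,0,159],[0,0,0]]]}}

```text
time_s: 20.1
tcp_pos: [0.4577, -0.1129, 0.0411]
eef_rot: [179.9, -0.0, -90.0]
contact_force: [0.5, -0.7, 0.1]
gripper_width: 0.0876
gripper_force: 0.0
```

{"api": "carry_out", "payload": {"deltas": [[0.7,[0,0,0],[0,0,0]],[0.6,[0,0,0],[0,0,0]],[0.5,[0,0,0],[0,0,0]],[0.4,[0,0,0],[0,0,0]],[0.4,[0,0,0],[0,0,0]],[0.4,[0,0,0],[0,0,0]],[0.4,[0,0,0],[0,0,0]]]}}

```text
time_s: 20.8
tcp_pos: [0.4577, -0.1129, 0.0418]
eef_rot: [-180.0, -0.0, -90.0]
contact_force: [-0.2, -0.6, 3.2]
gripper_width: 0.0515
gripper_force: 20.0
```

{"api": "carry_out", "payload": {"deltas": [[0.4,[0,0,-4],[0,0,0]],[0.4,[0,0,-14],[0,0,0]],[0.4,[0,0,-32],[0,0,0]],[0.4,[0,0,-54],[0,0,0]],[0.4,[0,0,-78],[0,0,0]],[0.4,[0,0,-100],[0,0,0]],[0.4,[0,0,-114],[0,0,0]],[0.4,[0,0,-120],[0,0,0]],[0.4,[0,0,-120],[0,0,0]]]}}

```text
time_s: 21.7
tcp_pos: [0.458, -0.1128, 0.1625]
eef_rot: [-179.9, 0.0, -90.0]
contact_force: [0.3, 0.2, -2.1]
gripper_width: 0.0519
gripper_force: 20.0
```

{"api": "carry_out", "payload": {"deltas": [[0.4,[-3,-5,0],[0,0,0]],[0.4,[-9,-16,0],[0,0,0]],[0.4,[-18,-33,0],[0,0,0]],[0.4,[-30,-54,0],[0,0,0]],[0.4,[-42,-77,0],[0,0,0]],[0.4,[-55,-101,0],[0,0,0]],[0.4,[-68,-125,0],[0,0,0]],[0.4,[-80,-146,0],[0,0,0]],[0.4,[-90,-164,0],[0,0,0]],[0.4,[-96,-176,0],[0,0,0]],[0.4,[-98.5,-181,0],[0,0,0]],[0.4,[-98.5,-181,0],[0,0,0]]]}}

```text
time_s: 22.9
tcp_pos: [0.639, -0.014, 0.1607]
eef_rot: [179.9, -0.0, -90.0]
contact_force: [-0.5, -0.6, -1.2]
gripper_width: 0.0517
gripper_force: 20.0
```

{"api": "carry_out", "payload": {"deltas": [[0.4,[0,0,6],[0,0,0]],[0.4,[0,0,18],[0,0,0]],[0.4,[0,0,36],[0,0,0]],[0.4,[0,0,56],[0,0,0]],[0.4,[0,0,76],[0,0,0]],[0.4,[0,0,92],[0,0,0]],[0.4,[0,0,104],[0,0,0]],[0.4,[0,0,112],[0,0,0]],[0.4,[0,0,116],[0,0,0]],[0.4,[0,0,118],[0,0,0]],[0.4,[0,0,119],[0,0,0]],[0.4,[0,0,119],[0,0,0]]]}}

```text
time_s: 24.1
tcp_pos: [0.6389, -0.0143, 0.043]
eef_rot: [-180.0, 0.0, -90.0]
contact_force: [0.8, -1.4, -0.6]
gripper_width: 0.0516
gripper_force: 20.0
```

{"api": "carry_out", "payload": {"deltas": [[0.4,[0,0,0.5],[0,0,0]],[0.4,[0,0,1],[0,0,0]],[0.4,[0,0,1],[0,0,0]],[0.4,[0,0,1],[0,0,0]]]}}

```text
time_s: 24.5
tcp_pos: [0.6388, -0.0143, 0.0418]
eef_rot: [-180.0, 0.0, -90.0]
contact_force: [0.1, 0.8, 0.9]
gripper_width: 0.0515
gripper_force: 20.0
```

{"api": "carry_out", "payload": {"deltas": [[0.4,[0,0,0.5],[0,0,0]],[0.4,[0,0,0.5],[0,0,0]],[0.4,[0,0,0.5],[0,0,0]]]}}

```text
time_s: 24.8
tcp_pos: [0.6388, -0.0143, 0.0418]
eef_rot: [-180.0, -0.0, -90.0]
contact_force: [-3.1, 0.7, 4.7]
gripper_width: 0.052
gripper_force: 20.0
```

{"api": "carry_out", "payload": {"deltas": [[0.65,[0,0,0],[0,0,0]],[0.8,[0,0,0],[0,0,0]],[1,[0,0,0],[0,0,0]],[1,[0,0,0],[0,0,0]],[1,[0,0,-4],[0,0,0]],[1,[0,0,-20],[0,0,0]],[1,[0,0,-46],[0,0,0]],[1,[0,0,-76],[0,0,0]],[1,[0,0,-104],[0,0,0]],[1,[0,0,-128],[0,0,0]],[1,[0,0,-140],[0,0,0]],[1,[0,0,-140],[0,0,0]]]}}

```text
time_s: 26.0
tcp_pos: [0.6395, -0.0142, 0.183]
eef_rot: [-179.8, 0.0, -90.0]
contact_force: [0.5, -0.9, 0.7]
gripper_width: 0.0877
gripper_force: 0.0
```

{"api": "carry_out", "payload": {"deltas": [[1,[5,6,0],[0,0,0]],[1,[16,18,0],[0,0,0]],[1,[34,38,0],[0,0,0]],[1,[56,62,0],[0,0,0]],[1,[78,87,0],[0,0,0]],[1,[102,113,0],[0,0,0]],[1,[125,139,0],[0,0,0]],[1,[145,161,0],[0,0,0]],[1,[160,178,0],[0,0,0]],[1,[169.3,188.2,0],[0,0,0]],[1,[169.3,188.2,0],[0,0,0]]]}}

```text
time_s: 27.1
tcp_pos: [0.4484, -0.1847, 0.1805]
eef_rot: [179.9, 0.0, -90.1]
contact_force: [1.0, -0.2, 0.2]
gripper_width: 0.0876
gripper_force: 0.0
```

```bash
python3 - <<'E'
from plant import r
import cv2
im,d=r.capture("wrist"); cv2.imwrite("pics/w4.png",im[:,:,::-1])
E
```

```text
(no output)
```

View pics/w4.png

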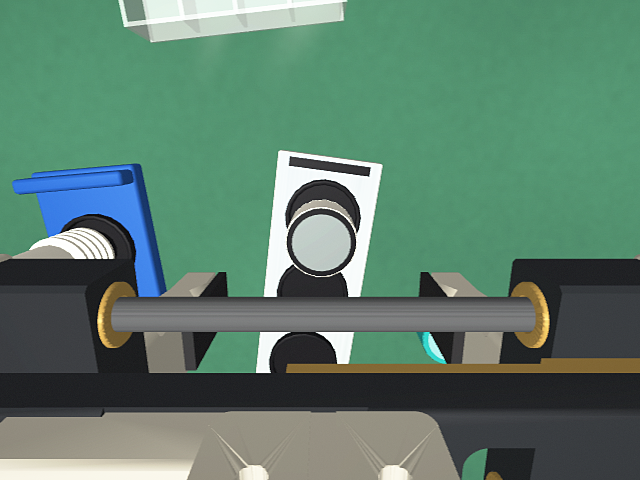

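The flared lamp is centred at (321,242). I descend to its collar.

{"api": "carry_out", "payload": {"deltas": [[1,[0,0,10],[0,0,0]],[1,[0,0,28],[0,0,0]],[1,[0,0,50],[0,0,0]],[1,[0,0,74],[0,0,0]],[1,[0,0,95],[0,0,0]],[1,[0,0,110],[0,0,0]],[1,[0,0,117],[0,0,0]],[1,[0,0,120],[0,0,0]],[1,[0,0,120],[0,0,0]]]}}

```text
time_s: 28.05
tcp_pos: [0.4506, -0.1835, 0.0608]
eef_rot: [180.0, -0.0, -90.0]
contact_force: [0.2, 0.8, -0.2]
gripper_width: 0.0874
gripper_force: 0.0
```

{"api": "carry_out", "payload": {"deltas": [[0.7,[0,0,0],[0,0,0]],[0.6,[0,0,0],[0,0,0]],[0.5,[0,0,0],[0,0,0]],[0.4,[0,0,0],[0,0,0]],[0.4,[0,0,0],[0,0,0]],[0.4,[0,0,0],[0,0,0]],[0.4,[0,0,0],[0,0,0]]]}}

```text
time_s: 28.75
tcp_pos: [0.4504, -0.1837, 0.0612]
eef_rot: [-180.0, -0.0, -90.0]
contact_force: [-0.6, -1.6, 1.9]
gripper_width: 0.0497
gripper_force: 20.0
```

{"api": "carry_out", "payload": {"deltas": [[0.4,[0,0,-4],[0,0,0]],[0.4,[0,0,-14],[0,0,0]],[0.4,[0,0,-32],[0,0,0]],[0.4,[0,0,-54],[0,0,0]],[0.4,[0,0,-78],[0,0,0]],[0.4,[0,0,-100],[0,0,0]],[0.4,[0,0,-114],[0,0,0]],[0.4,[0,0,-120],[0,0,0]],[0.4,[0,0,-120],[0,0,0]]]}}

```text
time_s: 29.65
tcp_pos: [0.4507, -0.1837, 0.182]
eef_rot: [-179.9, 0.0, -90.0]
contact_force: [-0.7, 0.6, -2.6]
gripper_width: 0.0493
gripper_force: 20.0
```

{"api": "carry_out", "payload": {"deltas": [[0.4,[-7,-5,0],[0,0,0]],[0.4,[-22,-16,0],[0,0,0]],[0.4,[-44,-33,0],[0,0,0]],[0.4,[-70,-53,0],[0,0,0]],[0.4,[-98,-74,0],[0,0,0]],[0.4,[-127,-96,0],[0,0,0]],[0.4,[-156,-118,0],[0,0,0]],[0.4,[-185,-140,0],[0,0,0]],[0.4,[-211,-159,0],[0,0,0]],[0.4,[-230,-174,0],[0,0,0]],[0.4,[-241,-182,0],[0,0,0]],[0.4,[-241,-182,0],[0,0,0]]]}}

```text
time_s: 30.85
tcp_pos: [0.6327, 0.0589, 0.1793]
eef_rot: [179.9, -0.0, -89.9]
contact_force: [-1.0, -0.5, -1.8]
gripper_width: 0.0497
gripper_force: 20.0
```

{"api": "carry_out", "payload": {"deltas": [[0.4,[0,0,6],[0,0,0]],[0.4,[0,0,18],[0,0,0]],[0.4,[0,0,36],[0,0,0]],[0.4,[0,0,56],[0,0,0]],[0.4,[0,0,76],[0,0,0]],[0.4,[0,0,92],[0,0,0]],[0.4,[0,0,104],[0,0,0]],[0.4,[0,0,112],[0,0,0]],[0.4,[0,0,116],[0,0,0]],[0.4,[0,0,118],[0,0,0]],[0.4,[0,0,119],[0,0,0]],[0.4,[0,0,119],[0,0,0]]]}}

```text
time_s: 32.05
tcp_pos: [0.6328, 0.0575, 0.0626]
eef_rot: [-180.0, 0.0, -90.0]
contact_force: [0.0, 0.4, -2.4]
gripper_width: 0.0497
gripper_force: 20.0
```

{"api": "carry_out", "payload": {"deltas": [[0.4,[0,0,0.5],[0,0,0]],[0.4,[0,0,1],[0,0,0]],[0.4,[0,0,1],[0,0,0]],[0.4,[0,0,1],[0,0,0]]]}}

```text
time_s: 32.45
tcp_pos: [0.6326, 0.0574, 0.0613]
eef_rot: [-180.0, 0.0, -90.0]
contact_force: [-0.0, 0.7, -0.7]
gripper_width: 0.0498
gripper_force: 20.0
```

{"api": "carry_out", "payload": {"deltas": [[0.4,[0,0,0.5],[0,0,0]],[0.4,[0,0,0.5],[0,0,0]],[0.4,[0,0,0.5],[0,0,0]]]}}

```text
time_s: 32.75
tcp_pos: [0.6326, 0.0574, 0.0612]
eef_rot: [-180.0, 0.0, -90.0]
contact_force: [-3.7, 0.6, 6.1]
gripper_width: 0.0498
gripper_force: 20.0
```

Floor contact again. I release, rise, and then back away to the left so the top camera can see everything.

{"api": "carry_out", "payload": {"deltas": [[0.65,[0,0,0],[0,0,0]],[0.8,[0,0,0],[0,0,0]],[1,[0,0,0],[0,0,0]],[1,[0,0,0],[0,0,0]],[1,[0,0,-4],[0,0,0]],[1,[0,0,-20],[0,0,0]],[1,[0,0,-46],[0,0,0]],[1,[0,0,-76],[0,0,0]],[1,[0,0,-104],[0,0,0]],[1,[0,0,-128],[0,0,0]],[1,[0,0,-140],[0,0,0]],[1,[0,0,-140],[0,0,0]]]}}

```text
time_s: 33.95
tcp_pos: [0.6333, 0.0576, 0.2025]
eef_rot: [-179.8, 0.1, -90.0]
contact_force: [0.8, 0.5, -1.5]
gripper_width: 0.0877
gripper_force: 0.0
```

{"api": "carry_out", "payload": {"deltas": [[1,[-7,3,-2],[0,0,0]],[1,[-22,9,-6],[0,0,0]],[1,[-44,17,-12],[0,0,0]],[1,[-70,28,-18],[0,0,0]],[1,[-98,39,-24],[0,0,0]],[1,[-127,50,-30],[0,0,0]],[1,[-156,62,-36],[0,0,0]],[1,[-185,74,-42],[0,0,0]],[1,[-211,84,-46],[0,0,0]],[1,[-230,92,-50],[0,0,0]],[1,[-240,96,-50],[0,0,0]],[1,[-240,96,-50],[0,0,0]]]}}

```text
time_s: 35.15
tcp_pos: [0.5352, 0.2988, 0.2497]
eef_rot: [179.9, -0.0, -89.9]
contact_force: [0.5, -0.4, -0.1]
gripper_width: 0.0876
gripper_force: 0.0
```

```bash
python3 - <<'E'
from plant import r
from h import *
im,d=r.capture("top"); c=r.get_calibration("top"); cv2.imwrite("pics/t2.png",im[:,:,::-1])
W=cloud(im,d,c); Z=W[...,2]
for n,h,x,y in (('finned',111,.651,-.1586),('slim',126,.645,-.0866),('squat',81,.6389,-.0147),('flared',96,.6328,.057)):
    k=(abs(Z-h/1000)<.004)&(np.hypot(W[...,0]-x,W[...,1]-y)<.032)
    print(n,k.sum(),W[k].mean(0).round(4),'z sd',Z[k].std().round(4),'d mm',((W[k].mean(0)[:2]-[x,y])*1000).round(1))
im,d=r.capture("scene"); cv2.imwrite("pics/s2.png",im[:,:,::-1])
E
```

```text
finned 598 [ 0.6503 -0.1578  0.1116] z sd 0.0012 d mm [-0.7  0.8]
slim 391 [ 0.6443 -0.0863  0.1264] z sd 0.0012 d mm [-0.7  0.3]
squat 905 [ 0.6386 -0.015   0.0815] z sd 0.0013 d mm [-0.3 -0.3]
flared 889 [0.632  0.056  0.0964] z sd 0.0012 d mm [-0.8 -1. ]
```

View pics/t2.png

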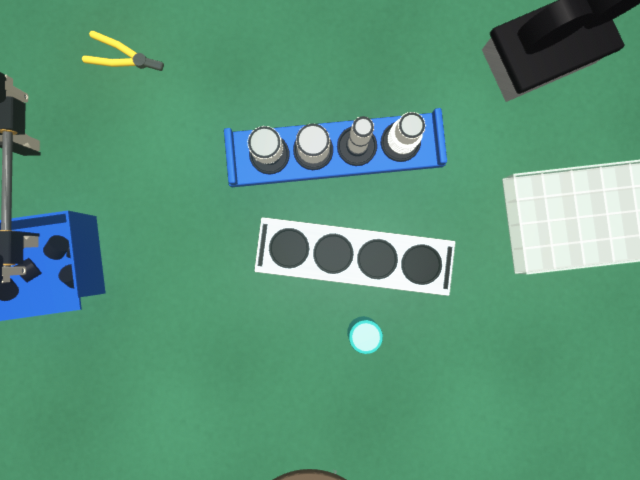

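View pics/s2.png

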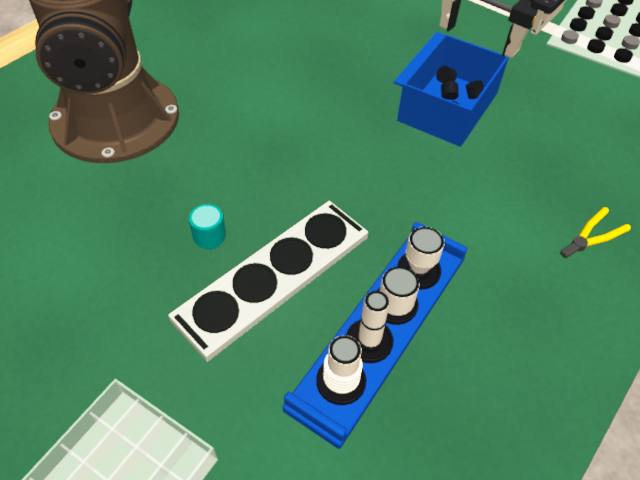

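The carrier holds flared, squat, slim and finned from left to right (top view (265,142), (313,140), (363,127), (411,125)), the reverse of the board. All four stand upright at full floor height, within 1.5 mm of the cup centres, and the decoy has not moved.

```bash
python3 -c "
from plant import r
print(r.close_job())"
```

```text
the job is handed in; nothing more can be done
None
```

I moved all four lamps to the carrier in reverse order (flared, squat, slim, finned from the left), each upright on the floor of its cup, and handed the job in at about 35 s.

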